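# Hang a second slide carrier on the drying hook

## Robot

A 6-joint arm with a two-finger parallel gripper is mounted at the origin on a cart in front of the work surface, level with it; the furniture and walls round the work are solid. World frame = base frame: x ahead of the robot, y to its left, z up, the work surface at z = 0. Lengths are in m, angles in rad, forces in N, time in s.
With the tool pointing down it reaches from about 0.35 to 0.975 m from the base axis. Payload 7.1 kg.
Tool frame: the origin (TCP) lies between the finger pads; the fingertips stand 14 mm ahead of it and the grasp point (between the pads) lies 5 mm behind it; z points along the fingers, y is the direction in which the jaws open and shut (so a half turn about z gives the same grasp; the last joint's range is limited). The gripper opens to 88 mm and grips with 3 to 60 N. Pads are 20 mm wide; open, the fingers measure 115 mm over their backs; the gripper's body (75 mm by 178 mm) begins 61 mm behind the grasp point.
Start: joints at [1.095, 0.423, 1.63, -0, 1.089, -0.019], TCP at [0.276, 0.561, 0.237] pointing down, gripper open.
Joint ranges: [-3, 3], [-0.9, 2.11], [0.09, 2.58], [-1.31, 4.45], [0.11, 2.69], [-2.54, 2.54]. Speed limits (rad/s): [2.39, 2.39, 3.01, 3.14, 3.14, 3.14].

## Interface

Orientations are given as a rotation vector (axis times angle).
In Python, from station import get_state, snapshot, sign_off gives the robot as it stands.
- The arm moves only by the tool move_arm, never from a script. Its argument "targets" is text: rows parted by semicolons, each of 7 numbers parted by spaces: the turn, a rotation vector about the world's x, y, z in rad, then the shift along the world's x, y, z in mm, then the closure, from 0 (fully open) to 1 (shut). A call has 1 to 5 rows; each row shifts and turns the pose as measured when the row begins; what a row does not reach is not made up. A row lasts 1/8 s, in which the tool goes at most 62.5 mm and 10.7 degrees, less where a joint would pass 70% of its speed; a pose out of reach is approached as far as the arm can. A call is refused whole if a number of a shift passes 62.5 or a number of a turn 0.188, either way. A call with a gripper value outside its range is refused whole. The fingers move at their own pace and stop on an object; "squeeze" is the grip in N (left out, the last holds). Time passes only in rows, so rows that do not move let the fingers close. It gives the time, the measured TCP pose, the force and the opening at its end, in the units of the state.
- get_state(): the state, without advancing time (a new reading comes with each control period).
- snapshot(name): name is "side" or "top"; returns a dict with "frame" (420x560x3 uint8, red, green, blue), "range_z" (420x560 float32, m along the optical axis (not along the pixel's ray), 0 where there is no reading), "intrinsics" (3x3 intrinsics, pixels), "cam_to_world" (4x4, takes a point from camera to world coordinates). Camera axes: x right, y down, z forward; pixel columns grow to the right and rows downward; lengths in m; the calibration is good to about 2 mm. A picture is of the moment at which its call begins.
- sign_off(): hands the job in, once; it reports no verdict.
The state is a dict: "t": time; "joints": joint angles; "qd": joint speeds; "joint_torque": joint torques, N m; "tool_pos": TCP position; "tcp_rot": TCP orientation; "contact_force": force on the tool from outside, world axes, zero at the start; "ft_torque": the same for the moment, N m; "opening": finger opening in m.
Only numpy, scipy, OpenCV 4.12 (cv2) and the standard library are available. Lean on these libraries where they do the work, as an engineer would, in place of code of your own. Each camera call takes 0.05 s, during which the arm holds its last target.

## Task

Lift the orange slide carrier out of the white dish by its handle and hang it on the drying hook, over the upturned lip, in front of the blue carrier that already hangs there. Then use it to slide the pair back along the bar until the spring buffer behind them gives by about 4 mm (about 8 N, never hard), ease off and let go, so that both hang free side by side. Do not knock the blue carrier off, force anything against the hook or disturb the other things.

Things in the scene. Friction and masses are not known exactly. Their poses are not given: they have to be found in the camera images.
- tall_carrier: Orange slide carrier (0.10 to 0.17 kg), upright in the white dish. Origin: centre of its underside; z up, x across its 24 mm thickness, y along its width (a half turn about z changes nothing). Basket 24 x 84 x 34 mm (x, y, z) with glass slides; above it a neck and an eye frame, both 24 mm thick and 36 mm wide, up to z = 92 mm; then the handle, a flat tab 10 (x) by 22 mm (y), z = 92 to 151 mm.
- tall_eye (a point): Centre of the orange carrier's eye, 69 mm above its underside: an opening right through along x, 24 mm wide (y), 30 mm tall (carrier z = 54 to 84 mm), upper corners bevelled by about 6 mm. When it hangs, the eye's upper edge lies on the bar: bar axis at carrier z = 80 mm, this point 11 mm below the axis.
- tall_grip (a point): Point in the orange carrier's handle where it is best gripped, 135 mm above the underside, 16 mm below the handle's top.
- low_carrier: Blue slide carrier (0.08 to 0.14 kg), hanging on the hook's bar from the start, at least 9 mm behind the lip and clear of the spring buffer behind it. The same as the orange one but without handle: 24 x 84 x 92 mm, origin at the centre of its underside, x along the bar. It slides easily on the bar (under 1.5 N).
- low_eye (a point): Centre of the blue carrier's eye (the same eye as the orange one's), 69 mm above its underside.
- hook: Drying hook of 8 mm steel rod on a square base (100 x 100 x 12 mm), fixed; origin: centre of the base's underside, under the post. Level bar from the post's top along the hook's own -x, 160 mm, to the lip. On the bar before the post a black disc 32 mm across: spring buffer, yields to +x, 2 N/mm, 13 mm at most. Its face lies unmeasured between x = -83 and -53 mm; it must be felt for.
- hook_tip (a point): Point on the bar's axis where it meets the upturned lip (hook x = -160 mm, 150 mm above the worktop). The lip is vertical, 8 mm thick, and its top is 14 mm above this point.
- dish: White open dish, 42 x 102 x 30 mm outside, walls and floor 4 mm thick, fixed to the worktop; origin at the centre of its underside. The orange carrier stands loosely in it, x along the dish's x.
- stain_bottle: Brown stain bottle, 48 mm across, 104 mm tall, a bystander; origin at the centre of its underside.
- petri_dish: Lidded petri dish, 89 mm across, 15 mm tall, a bystander; origin at the centre of its underside.
- timer: Bench timer, 58 x 62 x 18 mm, a bystander; origin at the centre of its underside.
- sample_pot: Small white sample pot, 45 mm across, 48 mm tall, a bystander; origin at the centre of its underside.
Things that resemble listed ones, but are neither listed nor needed, are in the scene too. Of the things shaped like the low_carrier, the blue one is meant.

How it is judged:
On the way, in this order (a step that is already met when the one before it is completed fails the run):
1. the orange carrier is lifted clear of the dish (height (world z) of tall_carrier above 0.04 m), for 0.05 s.
2. the orange carrier's eye is round the bar, wholly behind the lip (x of tall_eye in the frame of hook between -0.143 and -0.07 m and y of tall_eye in the frame of hook between -0.012 and 0.012 m and z of tall_eye in the frame of hook between 0.135 and 0.165 m), for 0.05 s.
3. the pair is pressed back on the buffer: the orange carrier presses the blue one with more than 5 N for 0.2 s (all of step 2 and contact force between tall_carrier and low_carrier above 5 N), for 0.2 s.
At the end, for the whole second after the job is handed in: Both carriers hang at rest by their eyes on the bar behind the lip, upright within 0.12 rad, eyes within 8 mm of the bar's line and 4 mm of their hanging height, the orange one in front of the blue with their eye centres less than 30 mm apart (24 mm when touching) (x of tall_eye in the frame of hook between -0.143 and -0.07 m and y of tall_eye in the frame of hook between -0.008 and 0.008 m and z of tall_eye in the frame of hook between 0.135 and 0.143 m and x of low_eye in the frame of hook between -0.12 and -0.055 m and y of low_eye in the frame of hook between -0.008 and 0.008 m and z of low_eye in the frame of hook between 0.135 and 0.143 m and distance between tall_eye and low_eye below 0.03 m and angle between each of tall_carrier, low_carrier's own z axis and vertical below 0.12 rad and linear speed of each of tall_carrier, low_carrier below 0.03 m/s).
It fails at once if the orange carrier presses the blue one with more than 14 N (contact force between tall_carrier and low_carrier above 14 N).
It fails at once if the orange carrier is forced against the hook with more than 25 N (contact force between tall_carrier and hook above 25 N).
It fails at once if the blue carrier is knocked off the bar or lifted off it by more than 15 mm (height (world z) of low_eye below 0.12 m or height (world z) of low_eye above 0.155 m or x of low_eye in the frame of hook below -0.15 m).
It fails at once if a bystander is moved by more than 30 mm (distance of any of stain_bottle, petri_dish, timer, sample_pot from where it was at the start of the episode above 0.03 m).
It also fails if it takes over 59 s, if anything falls off the work surface, if the arm or the gripper's body presses on something with over 40 N, if the wrist force passes 120 N, or if a joint passes its speed limit or range.

## Working session

There is one attempt and no reset: what is moved stays moved. The work goes in short steps, Python scripts to look and compute and a tool call to move; the robot and the scene stay as the last step left them, time stands still between calls to the robot, and variables do not carry over. Pictures are saved under pics/ and viewed, and the job is handed in when it is done.

Besides the shell and the picture viewer there is one more tool, called after "Call:" as a command line: name --argument value ..., lists and objects as JSON in quotes. move_arm: Moves the arm, as the interface text tells. Its arguments: {"type":"object","properties":{"targets":{"type":"string"},"squeeze":{"type":"number"}},"required":["targets"]}

```bash
mkdir -p pics; ls; cat > h.py <<'E'
import numpy as np, cv2
from station import get_state, snapshot, sign_off
def snap(n,tag):
    s=snapshot(n); cv2.imwrite(f'pics/{tag}.png',s['frame'][:,:,::-1]); np.savez(f'/tmp/{tag}.npz',**s); return s
def pts(s):
    z=s['range_z']; K=s['intrinsics']; v,u=np.indices(z.shape)
    P=np.stack([(u-K[0,2])/K[0,0]*z,(v-K[1,2])/K[1,1]*z,z,np.ones_like(z)],-1)
    return (P@s['cam_to_world'].T)[...,:3]
E
python3 - <<'E'
from h import *
print(get_state())
for n in('side','top'):
    s=snap(n,n+'0'); print(n,s['intrinsics'],s['cam_to_world'])
E
```

```text
pics
{'t': 0.0, 'joints': array([ 1.09496386e+00,  4.23811677e-01,  1.63066374e+00, -1.11441882e-05,
        1.08860848e+00, -1.90116669e-02]), 'qd': array([-0.00076071, -0.00077927,  0.00047003,  0.00034754,  0.00058338,
        0.00163331]), 'joint_torque': array([-3.22026935e-04, -5.44623756e+01, -2.73675835e+01,  6.43165922e-02,
        2.26949737e-02, -1.61694770e-04]), 'tool_pos': array([0.27543221, 0.56045403, 0.23593021]), 'tcp_rot': array([-7.11260606e-01, -3.05965245e+00,  2.27463381e-03]), 'contact_force': array([-0.40871188, -0.4160526 , -0.31286873]), 'ft_torque': array([ 0.01706969, -0.00765463, -0.0211862 ]), 'opening': 0.08767743690750512}
side [[433.43348001   0.         278.50606613]
 [  0.         433.43348001 215.65685257]
 [  0.           0.           1.        ]] [[ 0.99367662  0.06160941 -0.0938672   0.56687062]
 [ 0.11218148 -0.5797577   0.80702932 -1.00720852]
 [-0.00469963 -0.81245633 -0.5830031   0.83990857]
 [ 0.          0.          0.          1.        ]]
top [[429.59599919   0.         274.26013702]
 [  0.         429.59599919 200.98998276]
 [  0.           0.           1.        ]] [[-0.02079327 -0.98960489  0.14230177  0.28614633]
 [-0.99977505  0.01998599 -0.00710007  0.024637  ]
 [ 0.00418222 -0.14241739 -0.98979786  1.27559657]
 [ 0.          0.          0.          1.        ]]
```

View pics/side0.png

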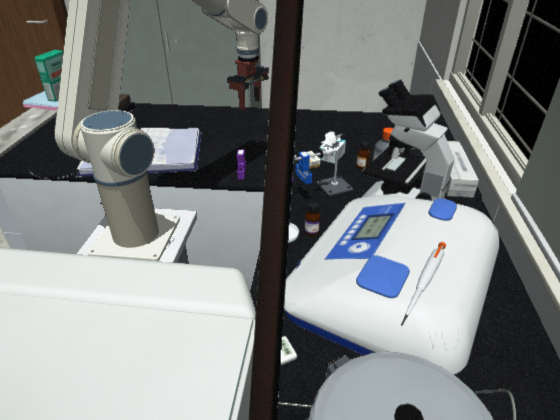

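View pics/top0.png

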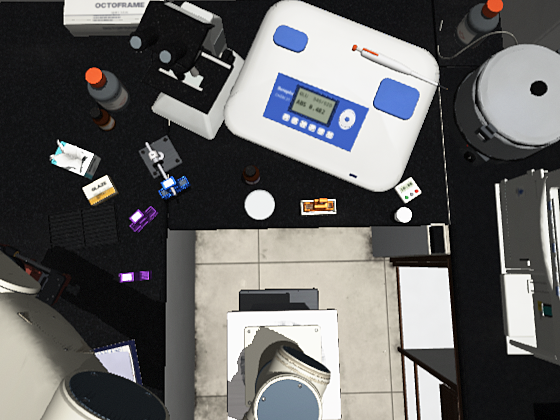

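```bash
python3 - <<'E'
import cv2,numpy as np
t=cv2.imread('pics/top0.png'); s=cv2.imread('pics/side0.png')
a=cv2.resize(t[130:240,110:220],(600,600),interpolation=2)
cv2.imwrite('pics/c1.png',a)
cv2.imwrite('pics/c2.png',cv2.resize(t[180:230,230:430],(800,200),interpolation=2))
cv2.imwrite('pics/c3.png',cv2.resize(s[110:250,280:400],(514,600),interpolation=2))
from h import pts
d=dict(np.load('/tmp/top0.npz')); P=pts(d)
for u,v in [(319,206),(312,206),(328,206),(305,200),(173,187),(160,160),(155,155),(165,165),(259,205),(252,174),(403,214),(407,188)]: print(u,v,P[v,u].round(3))
d=dict(np.load('/tmp/side0.npz')); P=pts(d)
for u,v in [(335,185),(304,168),(333,140),(312,220)]: print(u,v,P[v,u].round(3))
E
```

```text
319 206 [ 0.439 -0.107  0.098]
312 206 [ 0.448 -0.095  0.028]
328 206 [ 0.45  -0.144  0.006]
305 200 [ 0.466 -0.075  0.029]
173 187 [0.49  0.284 0.153]
160 160 [0.562 0.317 0.164]
155 155 [0.576 0.33  0.164]
165 165 [0.584 0.342 0.009]
259 205 [0.456 0.061 0.02 ]
252 174 [0.531 0.076 0.105]
403 214 [ 0.418 -0.355  0.045]
407 188 [ 0.498 -0.38   0.017]
335 185 [0.616 0.349 0.013]
304 168 [0.505 0.279 0.116]
333 140 [0.602 0.609 0.066]
312 220 [0.545 0.059 0.061]
```

View pics/c1.png

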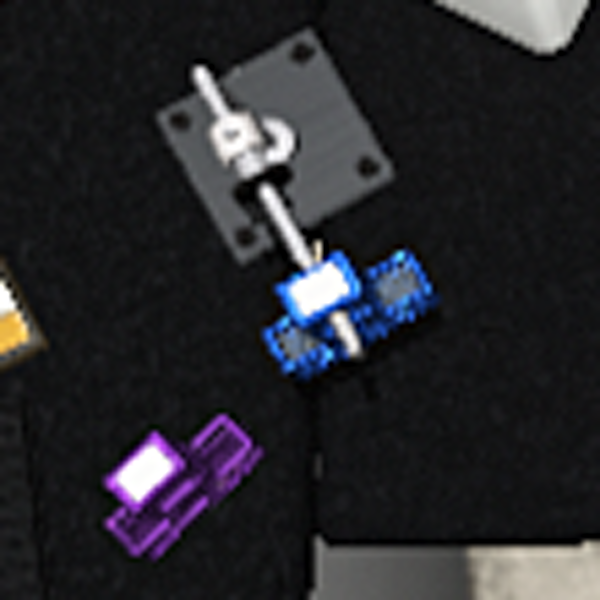

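View pics/c2.png

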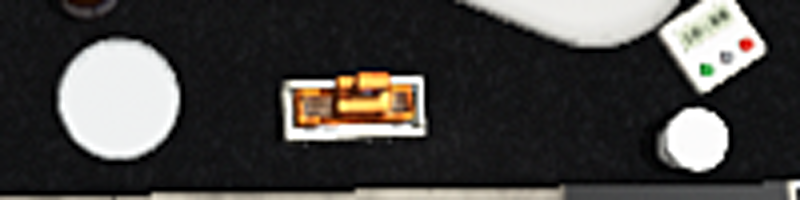

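View pics/c3.png

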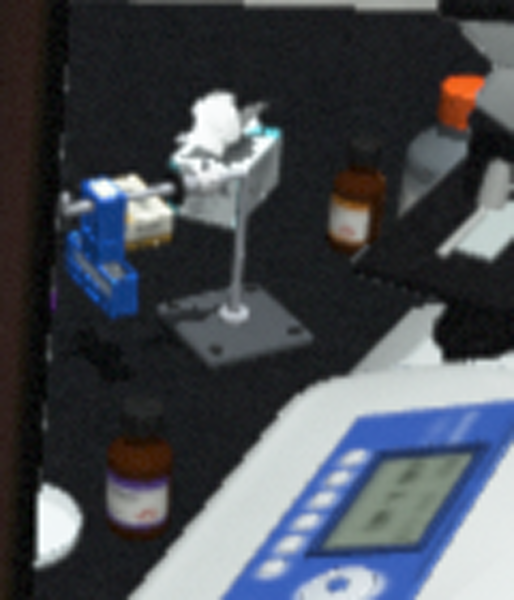

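```bash
cat > m.py <<'E'
from h import *
def ray(s,u,v,z):
    K=s['intrinsics'];T=s['cam_to_world']; d=T[:3,:3]@np.array([(u-K[0,2])/K[0,0],(v-K[1,2])/K[1,1],1]); o=T[:3,3]
    return o+d*(z-o[2])/d[2]
E
python3 - <<'E'
from m import *
d=dict(np.load('/tmp/top0.npz')); P=pts(d); f=d['frame']; hsv=cv2.cvtColor(f,cv2.COLOR_RGB2HSV)
X,Y,Z=P[...,0],P[...,1],P[...,2]
# base
v,u=np.indices(Z.shape); win=(u>130)&(u<190)&(v>130)&(v<185)
g=f.astype(int); grey=win&(g.max(-1)>55)&(g.max(-1)<150)&(g.max(-1)-g.min(-1)<20)&(np.abs(Z-.012)<.012)
n,l,st,c=cv2.connectedComponentsWithStats(grey.astype(np.uint8)); i=1+np.argmax(st[1:,4])
q=np.argwhere(l==i)[:,::-1]; W=np.array([ray(d,a,b,.012)[:2] for a,b in q],np.float32)
r=cv2.minAreaRect(W); print('base',r,len(q),cv2.boxPoints(r), 'z',np.median(Z[l==i]))
# bar-level
bar=win|((u>150)&(u<200)&(v>130)&(v<205)); 
m=bar&(Z>.125)&(Z<.2)
for b,a in np.argwhere(m): print((a,b),f[b,a],P[b,a].round(3),hsv[b,a]) if (b%1==0) else 0
E
```

```text
base ((0.6207411289215088, 0.33998310565948486), (0.09895060956478119, 0.05869803577661514), 29.2635555267334) 510 [[0.56323326 0.3414017 ]
 [0.59192646 0.2901947 ]
 [0.678249   0.33856452]
 [0.6495558  0.38977152]] z 0.01316957902545668
(np.int64(146), np.int64(142)) [188 186 189] [0.614 0.358 0.155] [140   4 189]
(np.int64(147), np.int64(142)) [139 139 141] [0.614 0.355 0.155] [120   4 141]
(np.int64(146), np.int64(143)) [249 247 250] [0.612 0.358 0.153] [140   3 250]
(np.int64(147), np.int64(143)) [219 218 223] [0.612 0.356 0.151] [126   6 223]
(np.int64(148), np.int64(143)) [109 109 111] [0.611 0.352 0.156] [120   5 111]
(np.int64(146), np.int64(144)) [226 224 227] [0.609 0.357 0.155] [140   3 227]
(np.int64(147), np.int64(144)) [233 233 236] [0.609 0.355 0.154] [120   3 236]
(np.int64(148), np.int64(144)) [178 178 181] [0.608 0.352 0.157] [120   4 181]
(np.int64(149), np.int64(144)) [34 34 35] [0.611 0.352 0.147] [120   7  35]
(np.int64(147), np.int64(145)) [225 225 228] [0.606 0.355 0.155] [120   3 228]
(np.int64(148), np.int64(145)) [210 210 213] [0.606 0.352 0.154] [120   4 2
[... 28230 characters left out ...]
]
(np.int64(175), np.int64(192)) [166 164 163] [0.475 0.276 0.165] [ 10   5 166]
(np.int64(176), np.int64(192)) [ 0 14 45] [0.477 0.276 0.153] [111 255  45]
(np.int64(173), np.int64(193)) [117 122 135] [0.473 0.282 0.163] [112  34 135]
(np.int64(174), np.int64(193)) [236 234 233] [0.472 0.278 0.167] [ 10   3 236]
(np.int64(175), np.int64(193)) [197 194 195] [0.472 0.276 0.163] [170   4 197]
(np.int64(176), np.int64(193)) [29 31 44] [0.473 0.275 0.158] [116  87  44]
(np.int64(174), np.int64(194)) [198 195 194] [0.47  0.279 0.161] [  8   5 198]
(np.int64(175), np.int64(194)) [151 150 151] [0.469 0.276 0.166] [150   2 151]
(np.int64(176), np.int64(194)) [56 54 54] [0.471 0.276 0.154] [ 0  9 56]
```

```bash
python3 - <<'E'
from m import *
d=dict(np.load('/tmp/top0.npz')); P=pts(d); f=d['frame']; hsv=cv2.cvtColor(f,cv2.COLOR_RGB2HSV); Z=P[...,2]
for b in range(192,218):
  print(b,' '.join(f"{int(Z[b,a]*1000):4d}{'o' if hsv[b,a,0]<22 and hsv[b,a,1]>120 else '.'}" for a in range(298,342)))
E
```

```text
192    3.    4.   -3.    2.    0.    0.    0.    0.    5.    0.    0.    0.    2.    7.    1.    3.    3.    3.    0.   -1.    0.    3.    2.   -3.   -3.    0.    0.    0.    1.   -4.    4.    0.    0.    4.   -1.    0.    1.    4.    0.    6.    0.    0.    1.    3.
193    1.    0.   -2.    5.    0.    0.    0.    3.    0.    0.   -2.    4.   -4.    1.    0.    1.   -2.    0.    4.    0.   -2.   -2.    0.    3.    2.   -1.    0.    1.    3.    1.   -1.    0.    0.    0.   -1.   -2.   -2.    1.   -1.    0.    1.    0.    0.    0.
194    2.    0.    3.    3.    2.    3.   -3.    2.    1.    5.   -1.   -1.    2.    6.   -2.    3.    0.    2.   -1.   -1.    3.    3.    3.    0.    2.    0.    0.    2.   -1.   -2.   -1.    0.   -1.   -1.    6.   -1.    0.    0.   -2.    5.   -5.    1.   -2.    0.
195    2.    7.    0.    2.    0.    0.    1.    4.    1.   -5.    2.   -2.    1.    3.    0.   -2.   -1.   -1.    0.   -1.    0.    0.    0.    4.    4.   -2.    3.    0.    1.    0.    2.    5.    3.    0.    0.    2.    0.    0.    1.   -6.   -1.    2.    0.   -2.
196    0.    3.    2.   -3. 
[... 5167 characters left out ...]
8.    0.   -1.    5.    0.    0.    2.    0.    1.   -1.   -4.   -2.    2.    0.   -5.    0.   -1.    1.    1.    0.    0.    0.   -1.    0.    0.    2.    5.   -3.
216    1.    0.    5.    0.    2.    4.    0.   -1.    0.    4.    2.    5.   -4.   -2.    3.   -5.    0.    0.    0.    2.    2.   11.   -1.    0.    0.    7.   -5.   -1.   -4.    1.   -2.    0.    3.    1.    4.   -1.    3.   -2.    0.    2.    2.    3.    0.   -5.
217   -1.    0.    3.    3.    0.    6.    5.    2.    3.    2.    3.   -3.    4.    7.   -3.   -2.    7.    0.   -1.    4.    5.    0.    3.    0.    0.    0.    0.    4.    6.    4.    2.    2.   -1.    6.    0.    0.    1.   -1.    2.    2.    5.   -2.    2.    1.
```

```bash
cat > meas.py <<'E'
from m import *
def line(q): 
    l=cv2.fitLine(q.astype(np.float32),cv2.DIST_HUBER,0,.001,.001).ravel(); return l
def go(tag,orange=True):
    d=dict(np.load(f'/tmp/{tag}.npz')); P=pts(d); f=d['frame'].astype(int); Z=P[...,2]; v,u=np.indices(Z.shape)
    sat=f.max(-1)-f.min(-1); 
    return d,P,f,Z,u,v,sat
E
python3 - <<'E'
from meas import *
d,P,f,Z,u,v,sat=go('top0'); np.set_printoptions(suppress=True,precision=4)
# bar: bright unsaturated in two clean stretches
a=(sat<15)&(f.max(-1)>140)&(Z>.145)&(Z<.175)
A=a&(v>=142)&(v<=149)&(u<152)&(u>143); B=a&(v>=165)&(v<=176)&(u>155)&(u<168); C=a&(v>=187)&(v<=195)&(u>170)&(u<178)
for n,m in zip('ABC',(A,B,C)): print(n,m.sum(),P[m].mean(0))
W=[];
for m in (A,B,C): W+= [ray(d,x,y,.152)[:2] for y,x in np.argwhere(m)]
W=np.array(W); vx,vy,x0,y0=line(W); 
if vx<0: vx,vy=-vx,-vy
print('dir',np.degrees(np.arctan2(vy,vx)),x0,y0)
e=np.array([vx,vy]); n=np.array([-vy,vx]); s=(W-[x0,y0])@e; print('ends',[x0,y0]+s.min()*e,[x0,y0]+s.max()*e,s.max()-s.min(),'resid',((W-[x0,y0])@n).std())
# base
win=(u>130)&(u<190)&(v>125)&(v<185)&(Z<.02)&(Z>.004)&(f.max(-1)>45)&(sat<25)
k=cv2.morphologyEx(win.astype(np.uint8),cv2.MORPH_OPEN,np.ones((2,2)))
nn,l,st,c=cv2.connectedComponentsWithStats(k); i=1+np.argmax(st[1:,4]); Q=np.array([ray(d,x,y,.012)[:2] for y,x in np.argwhere(l==i)],np.float32)
print('base',cv2.minAreaRect(Q))
# blue top face
b=(u>155)&(u<182)&(v>172)&(v<195)&(Z>.156)&(((f[...,2]-f[...,0])>60)|(f.min(-1)>235))
Q=np.array([ray(d,x,y,.162)[:2] for y,x in np.argwhere(b)],np.float32);print('blue',cv2.minAreaRect(Q),Q.mean(0))
# orange
r=(u>295)&(u<342)&(v>194)&(v<218)
h=r&(Z>.146)&(Z<.17); Q=np.array([ray(d,x,y,.155)[:2] for y,x in np.argwhere(h)],np.float32);print('handle',cv2.minAreaRect(Q),Q.mean(0),P[h].mean(0))
t=r&(Z>.085)&(Z<.106); Q=np.array([ray(d,x,y,.096)[:2] for y,x in np.argwhere(t)],np.float32);print('frame',cv2.minAreaRect(Q),Q.mean(0))
D=r&(f.min(-1)>150)&(Z<.04)&(Z>.02); Q=np.array([ray(d,x,y,.03)[:2] for y,x in np.argwhere(D)],np.float32);print('dish',cv2.minAreaRect(Q))
bk=r&(Z>.03)&(Z<.046)&(sat>80); Q=np.array([ray(d,x,y,.038)[:2] for y,x in np.argwhere(bk)],np.float32);print('basket',cv2.minAreaRect(Q))
# tall stuff near hook and route
g=(Z>.17)&(Z<1.2)&(P[...,0]>.3)&(P[...,0]<.75)&(P[...,1]>-.2)&(P[...,1]<.5)
nn,l,st,c=cv2.connectedComponentsWithStats(g.astype(np.uint8))
for i in range(1,nn):
  if st[i,4]>8: Q=P[l==i]; print('tall',st[i],Q.min(0),Q.max(0))
E
```

```text
A 19 [0.6044 0.3526 0.1544]
B 33 [0.5353 0.3138 0.1551]
C 18 [0.4798 0.2821 0.158 ]
dir 29.352018 0.5405645 0.31709504
ends [0.4719 0.2785] [0.6149 0.3589] 0.16405717594400776 resid 0.0017415108922937727
base ((0.6179766058921814, 0.33601441979408264), (0.09922977536916733, 0.06013947352766991), 28.91876792907715)
blue ((0.4936903119087219, 0.2896173894405365), (0.04210282489657402, 0.03484046086668968), 30.706228256225586) [0.5009 0.2936]
handle ((0.4486282169818878, -0.11205888539552689), (0.021207096055150032, 0.007999595254659653), 88.84440612792969) [ 0.4487 -0.1124] [ 0.4486 -0.1123  0.1558]
frame ((0.44752979278564453, -0.1119050532579422), (0.0363270528614521, 0.02240113355219364), 88.83950805664062) [ 0.4455 -0.1082]
dish ((0.4464210867881775, -0.11223042011260986), (0.04191361367702484, 0.10138656944036484), 1.0680971145629883)
basket ((0.44854632019996643, -0.11208020150661469), (0.0234211478382349, 0.08469577133655548), 1.2503345012664795)
tall [157  45  39  24 568] [0.7114 0.1902 0.3498] [0.75   0.2646 0.4196]
tall [134  48  11   4  25] [0.7454 0.2919 0.3945] [0.7498 0.3161 0.4069]
tall [ 290   85   65   36 1157] [ 0.6586 -0.1999  0.17  ] [ 0.75   -0.0319  0.1926]
tall [182  91   8   3  12] [0.7435 0.2401 0.1703] [0.7495 0.259  0.1714]
tall [  0 254  13   7  65] [0.3002 0.4767 0.5057] [0.3115 0.4998 0.5526]
```

Call:
move_arm --targets "0 0 -0.085 13 -52 2 0.4;0 0 -0.085 13 -52 2 0.4;0 0 -0.085 13 -52 0 0.4;0 0 -0.085 13 -52 0 0.4;0 0 -0.085 13 -52 0 0.4" --squeeze 25

```text
t: 0.72
tool_pos: [0.34, 0.2957, 0.2381]
tcp_rot: [-1.351, -2.835, 0.004]
contact_force: [1.1, -0.5, 1.2]
opening: 0.0529
```

Call:
move_arm --targets "0 0 -0.085 13 -52 0 0.4;0 0 -0.085 13 -52 0 0.4;0 0 -0.085 13 -52 0 0.4;0 0 -0.085 13 -52 0 0.4;0 0 -0.085 13 -52 0 0.4"

```text
t: 1.35
tool_pos: [0.4051, 0.0271, 0.2381]
tcp_rot: [-1.935, -2.475, 0.003]
contact_force: [1.1, -0.1, -0.2]
opening: 0.053
```

Call:
move_arm --targets "0 0 -0.078 15 -46 0 0.4;0 0 -0.078 14 -46 0 0.4;0 0 -0.078 14 -46 0 0.4;0 0 0 0 0 0 0.4"

```text
t: 1.85
tool_pos: [0.4488, -0.1189, 0.2379]
tcp_rot: [-2.226, -2.216, 0.002]
contact_force: [-0.8, 0.0, 1.5]
opening: 0.0525
```

```bash
python3 - <<'E'
from m import *
from scipy.spatial.transform import Rotation as R
s=get_state(); r=R.from_rotvec(s['tcp_rot']).as_matrix(); print(s['tool_pos'],np.degrees(np.arctan2(r[1,1],r[0,1])),r[:,2],s['contact_force'],s['opening'])
snap('top','top1');snap('side','side1')
E
```

```text
[ 0.44879924 -0.11888164  0.2378697 ] -0.2472215846626298 [-1.14048202e-03 -7.44896979e-04 -9.99999072e-01] [-0.81195636  0.01043166  1.49652667] 0.05250252178109626
```

Call:
move_arm --targets "0 0 0 0 7 0 0.4;0 0 0.007 0 0 -40 0.4;0 0 0 0 0 -40 0.4;0 0 0 0 0 -20 0.4;0 0 0 0 0 0 0.4"

```text
t: 2.58
tool_pos: [0.4463, -0.1017, 0.136]
tcp_rot: [-2.201, -2.239, 0.001]
contact_force: [-0.4, -1.0, 0.7]
opening: 0.0527
```

```bash
python3 - <<'E'
from m import *
s=get_state(); print(s['tool_pos'],s['contact_force'])
t=snap('top','top2')['frame'][:,:,::-1]; s=snap('side','side2')['frame'][:,:,::-1]
cv2.imwrite('pics/c4.png',np.hstack([cv2.resize(t[150:250,270:370],(400,400),interpolation=2),cv2.resize(s[150:300,200:350],(400,400),interpolation=2)]))
E
```

```text
[ 0.44625415 -0.10165265  0.13604836] [-0.3673053  -1.01713187  0.65038899]
```

View pics/c4.png

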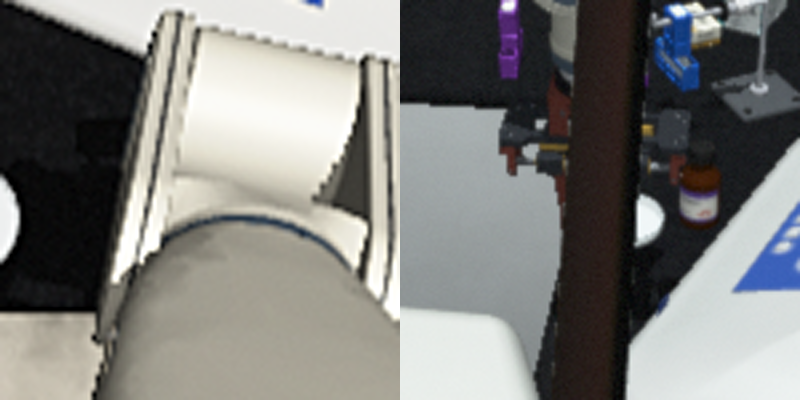

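Call:
move_arm --targets "0 0 0 2 -10 -2 0.4;0 0 0 0 0 0 0.4"

```text
t: 2.92
tool_pos: [0.451, -0.1128, 0.1374]
tcp_rot: [2.199, 2.238, 0.004]
contact_force: [-0.1, 0.1, -0.6]
opening: 0.0531
```

Call:
move_arm --targets "0 0 0 0 0 0 0.4"

```text
t: 3.05
tool_pos: [0.4513, -0.1131, 0.1379]
tcp_rot: [2.198, 2.237, 0.005]
contact_force: [-0.0, 0.0, -0.1]
opening: 0.0525
```

Call:
move_arm --targets "0 0 0 -2.5 1 -3.5 0.4;0 0 0 0 0 0 0.4;0 0 0 0 0 0 0.4"

```text
t: 3.42
tool_pos: [0.4486, -0.1122, 0.1345]
tcp_rot: [2.199, 2.236, 0.006]
contact_force: [0.1, -0.3, -0.6]
opening: 0.0528
```

Aligned; close.

Call:
move_arm --targets "0 0 0 0 0 0 1;0 0 0 0 0 0 1;0 0 0 0 0 0 1;0 0 0 0 0 0 1" --squeeze 30

```text
t: 3.92
tool_pos: [0.4487, -0.1121, 0.1344]
tcp_rot: [2.199, 2.236, 0.006]
contact_force: [-0.2, 0.5, 0.9]
opening: 0.0161
```

Call:
move_arm --targets "0 0 0 0 0 0 1;0 0 0 0 0 0 1"

```text
t: 4.18
tool_pos: [0.4483, -0.1121, 0.1344]
tcp_rot: [2.199, 2.237, 0.005]
contact_force: [-0.4, -0.9, 0.7]
opening: 0.0101
```

Call:
move_arm --targets "0 0 0 0 0 10 1;0 0 0 0 0 30 1;0 0 0 0 0 45 1;0 0 0 0 0 35 1;0 0 0 0 0 0 1"

```text
t: 4.8
tool_pos: [0.4475, -0.1117, 0.2594]
tcp_rot: [2.2, 2.237, 0.005]
contact_force: [0.6, 0.6, -1.8]
opening: 0.01
```

```bash
python3 - <<'E'
from meas import *
d,P,f,Z,u,v,sat=go('top0')
g=(u>115)&(u<165)&(v>195)&(v<290)&(Z>.05)&(Z<.13)&(f[...,2]>f[...,1]+60)
nn,l,st,c=cv2.connectedComponentsWithStats(g.astype(np.uint8))
for i in range(1,nn):
  if st[i,4]>4: Q=P[l==i]; print(st[i],Q.min(0),Q.max(0))
E
```

```text
[162 196   3   2   5] [0.47180527 0.31946732 0.10227009] [0.47487296 0.32510878 0.10746336]
[129 209  15  15  50] [0.40309771 0.3789479  0.08624031] [0.44090622 0.418457   0.09875548]
[139 217   8   7  17] [0.40625723 0.38261438 0.05156219] [0.42293421 0.39979002 0.0625089 ]
[121 272  13  10  46] [0.24573554 0.40146171 0.0879063 ] [0.26960157 0.43631185 0.09781716]
```

Call:
move_arm --targets "0 0 0.03 -1.5 20 0 1;0 0 0.06 -1.5 40 0 1;0 0 0.06 -1.5 45 0 1;0 0 0.06 -1.5 45 0 1;0 0 0.06 -1.5 45 0 1"

```text
t: 5.42
tool_pos: [0.4368, 0.0862, 0.2555]
tcp_rot: [1.879, 2.517, 0.001]
contact_force: [0.1, 0.8, -1.0]
opening: 0.0097
```

Call:
move_arm --targets "0 0 0.06 -1.5 45 0 1;0 0 0.06 -1.5 45 0 1;0 0 0.05 -1.5 35 0 1;0 0 0.03 -1.5 20 0 1;0 0 0 0 0 0 1"

```text
t: 6.05
tool_pos: [0.4261, 0.2374, 0.2495]
tcp_rot: [-1.6, -2.698, 0.01]
contact_force: [0.5, -0.6, -0.8]
opening: 0.0101
```

Call:
move_arm --targets "0 0 0 0 0 0 1;0 0 0 0 0 0 1"

```text
t: 6.3
tool_pos: [0.4254, 0.2358, 0.2483]
tcp_rot: [-1.602, -2.696, 0.014]
contact_force: [0.4, -0.5, -0.8]
opening: 0.01
```

```bash
cat > st.py <<'E'
from m import *
from scipy.spatial.transform import Rotation as R
H=np.array([.612,.357]); A=np.radians(29.4); ex=np.array([np.cos(A),np.sin(A)]); ey=np.array([-ex[1],ex[0]])
def st():
    s=get_state(); r=R.from_rotvec(s['tcp_rot']).as_matrix(); p=s['tool_pos']
    print('t',round(s['t'],2),'pos',p.round(4),'hook xy mm',((p[:2]-H)@ex*1e3).round(1),((p[:2]-H)@ey*1e3).round(1),'eye z est',(p[2]-.0615).round(4),'yaw',np.degrees(np.arctan2(r[1,1],r[0,1])).round(2),'zax',r[:,2].round(4),'F hook',(s['contact_force'][:2]@ex).round(2),(s['contact_force'][:2]@ey).round(2),s['contact_force'][2].round(2))
E
python3 - <<'E'
from st import *
st()
t=snap('top','top3')['frame'][:,:,::-1]; s=snap('side','side3')['frame'][:,:,::-1]
cv2.imwrite('pics/c5.png',np.hstack([cv2.resize(t[120:260,100:240],(400,400),interpolation=2),cv2.resize(s[80:230,250:400],(400,400),interpolation=2)]))
E
```

```text
t 6.3 pos [0.4254 0.2358 0.2483] hook xy mm -222.1 -13.9 eye z est 0.1868 yaw 28.57 zax [-0.0094 -0.0049 -0.9999] F hook 0.14 -0.64 -0.76
```

View pics/c5.png

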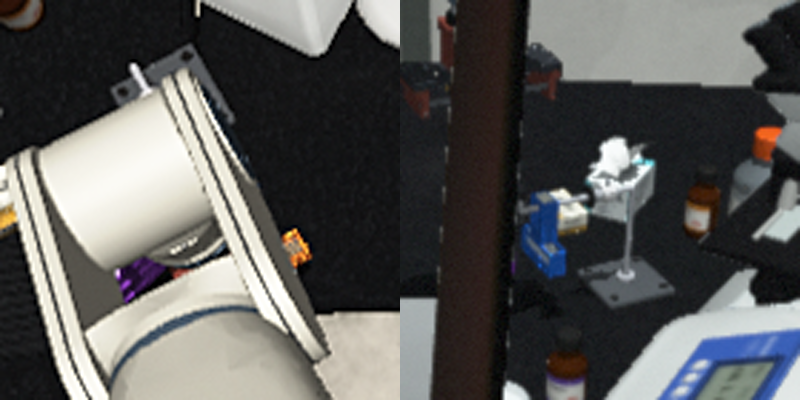

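```bash
python3 - <<'E'
from meas import *
d,P,f,Z,u,v,sat=go('top3')
g=(u>190)&(u<220)&(v>190)&(v<225)&(f[...,0]>f[...,2]+60)&(Z>.06)&(Z<.3)
print(g.sum(),np.percentile(P[g],[2,50,98],axis=0))
t=g&(Z>np.percentile(Z[g],90)-.006); zt=np.median(Z[t]); Q=np.array([ray(d,x,y,zt)[:2] for y,x in np.argwhere(t)],np.float32); print(zt,cv2.minAreaRect(Q),cv2.boxPoints(cv2.minAreaRect(Q)))
# blue still same?
E
```

```text
60 [[0.42704888 0.19415959 0.1228469 ]
 [0.44058197 0.20447249 0.14647705]
 [0.45166396 0.21581401 0.15609087]]
0.1520855707183172 ((0.44082653522491455, 0.20462648570537567), (0.02396322228014469, 0.016341879963874817), 25.938743591308594) [[0.42647788 0.20673344]
 [0.43362597 0.19203779]
 [0.4551752  0.20251954]
 [0.4480271  0.21721518]]
```

Call:
move_arm --targets "0.005 -0.009 0.014 12 23 0 1;0 0 0 0 0 0 1;0 0 0 0 0 -20 1;0 0 0 0 0 -12 1;0 0 0 0 0 0 1"

```text
t: 7.02
tool_pos: [0.4375, 0.256, 0.2161]
tcp_rot: [1.591, 2.709, -0.001]
contact_force: [-0.3, -0.1, -1.4]
opening: 0.0101
```

Call:
move_arm --targets "0 0 0 0 0 0 1;0 0 0 0 0 0 1"

```text
t: 7.28
tool_pos: [0.4378, 0.2558, 0.217]
tcp_rot: [1.591, 2.708, 0.0]
contact_force: [0.8, 0.4, -1.7]
opening: 0.01
```

```bash
python3 -c "
from st import *
st()"
```

```text
t 7.28 pos [0.4378 0.2558 0.217 ] hook xy mm -201.4 -2.7 eye z est 0.1555 yaw 29.13 zax [ 6.e-04 -3.e-04 -1.e+00] F hook 0.9 -0.01 -1.71
```

Call:
move_arm --targets "0 0 0 -1.2 2.2 0 1;0 0 0 4.4 2.5 0 1;0 0 0 4.4 2.5 0 1;0 0 0 4.4 2.5 0 1;0 0 0 0 0 0 1"

```text
t: 7.9
tool_pos: [0.4514, 0.2668, 0.2179]
tcp_rot: [1.59, 2.707, 0.003]
contact_force: [0.1, 0.1, -2.2]
opening: 0.0096
```

```bash
python3 -c "
from st import *
st()
t=snap('top','top4')['frame'][:,:,::-1]; s=snap('side','side4')['frame'][:,:,::-1]
cv2.imwrite('pics/c6.png',np.hstack([cv2.resize(t[120:260,100:240],(400,400),interpolation=2),cv2.resize(s[100:200,290:390],(400,400),interpolation=2)]))
"
```

```text
t 7.9 pos [0.4514 0.2668 0.2179] hook xy mm -184.2 0.2 eye z est 0.1564 yaw 29.14 zax [ 2.4e-03  7.0e-04 -1.0e+00] F hook 0.13 0.02 -2.16
```

View pics/c6.png

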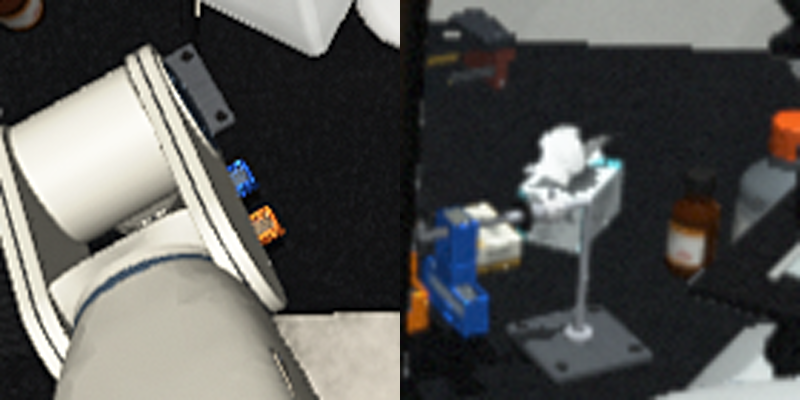

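```bash
cat > ends.py <<'E'
from meas import *; from st import H,ex,ey
def ends(tag):
    d,P,f,Z,u,v,sat=go(tag); w=(u>170)&(u<230)&(v>160)&(v<235)
    for n,c in (('orange',f[...,0]>f[...,2]+50),('blue',f[...,2]>f[...,0]+50)):
        g=w&c&(Z>.07)&(Z<.2)
        if g.sum()<10: print(n,'few',g.sum()); continue
        top=np.percentile(Z[g],90); t=g&(Z>top-.008); zt=np.median(Z[t])
        Q=np.array([ray(d,x,y,zt)[:2] for y,x in np.argwhere(t)])-H; X=Q@ex*1e3;Y=Q@ey*1e3
        r=cv2.minAreaRect((Q*1e3).astype(np.float32))
        print(n,t.sum(),'ztop',zt.round(4),'x',np.percentile(X,[3,50,97]).round(1),'ymin',np.percentile(Y,[1,5]).round(1),'ang',r[2],r[1])
E
python3 -c "
from ends import *
ends('top4')"
```

```text
orange 37 ztop 0.1214 x [-195.5 -183.5 -171.9] ymin [-42.4 -41.9] ang 30.584604263305664 (24.233890533447266, 20.76725959777832)
blue 27 ztop 0.1051 x [-139.3 -128.6 -115.5] ymin [-42.6 -42.2] ang 26.144052505493164 (24.141435623168945, 17.156675338745117)
```

Call:
move_arm --targets "0 0 0 4.4 2.5 -1 1;0 0 0 4.4 2.5 0 1;0 0 0 4.4 2.5 0 1;0 0 0 4.4 2.5 0 1;0 0 0 0 0 0 1"

```text
t: 8.62
tool_pos: [0.4698, 0.2771, 0.2166]
tcp_rot: [1.591, 2.708, 0.002]
contact_force: [-0.8, -0.5, -1.3]
opening: 0.01
```

```bash
python3 -c "
from ends import *; from st import *
st(); snap('top','top5'); ends('top5')"
```

```text
t 8.62 pos [0.4698 0.2771 0.2166] hook xy mm -163.1 0.2 eye z est 0.1551 yaw 29.14 zax [ 1.9e-03  4.0e-04 -1.0e+00] F hook -0.98 -0.02 -1.34
orange 31 ztop 0.1213 x [-174.9 -163.2 -151.4] ymin [-42.4 -42. ] ang 26.038862228393555 (23.64996910095215, 20.499744415283203)
blue 28 ztop 0.1054 x [-139.  -130.  -115.5] ymin [-42.6 -42.2] ang 26.224451065063477 (24.123485565185547, 20.826732635498047)
```

Call:
move_arm --targets "0 0 0 2.6 1.5 0 1;0 0 0 2.6 1.5 0 1;0 0 0 2.6 1.5 0 1;0 0 0 2.6 1.5 0 1;0 0 0 0 0 0 1"

```text
t: 9.3
tool_pos: [0.4804, 0.2833, 0.2166]
tcp_rot: [1.591, 2.708, 0.001]
contact_force: [-0.4, -1.0, -0.6]
opening: 0.0099
```

```bash
python3 -c "
from ends import *; from st import *
st(); snap('top','top6'); ends('top6')"
```

```text
t 9.3 pos [0.4804 0.2833 0.2166] hook xy mm -150.8 0.4 eye z est 0.1551 yaw 29.14 zax [ 1.3e-03  1.0e-04 -1.0e+00] F hook -0.83 -0.66 -0.6
orange 36 ztop 0.12 x [-162.5 -148.9 -138.6] ymin [-42.2 -41.5] ang 30.66583251953125 (24.4354190826416, 20.845705032348633)
blue 24 ztop 0.1039 x [-133.7 -120.9 -114.5] ymin [-42.5 -42.2] ang 30.78565216064453 (20.504335403442383, 18.8145809173584)
```

Call:
move_arm --targets "0 0 0 2.2 1.2 0 1;0 0 0 2.2 1.2 0 1;0 0 0 2.2 1.2 0 1;0 0 0 2.2 1.2 0 1;0 0 0 0 0 0 1"

```text
t: 9.98
tool_pos: [0.4888, 0.2879, 0.2164]
tcp_rot: [-1.591, -2.709, 0.002]
contact_force: [-1.6, 0.1, -0.5]
opening: 0.0101
```

```bash
python3 -c "
from ends import *; from st import *
st(); snap('top','top7'); ends('top7')"
```

```text
t 9.97 pos [0.4888 0.2879 0.2164] hook xy mm -141.2 0.2 eye z est 0.1549 yaw 29.14 zax [-7.e-04 -1.e-03 -1.e+00] F hook -1.4 0.85 -0.53
orange 36 ztop 0.1206 x [-153.3 -138.9 -129.8] ymin [-42.3 -41.9] ang 26.19057273864746 (23.769601821899414, 21.777328491210938)
blue 22 ztop 0.1046 x [-123.3 -109.6 -105.1] ymin [-42.8 -42.3] ang 22.71158218383789 (18.705148696899414, 21.988229751586914)
```

Call:
move_arm --targets "0 0 0 2.2 1.2 0 1;0 0 0 2.2 1.2 0 1;0 0 0 0 0 0 1;0 0 0 0 0 0 1"

```text
t: 10.52
tool_pos: [0.4935, 0.2904, 0.2164]
tcp_rot: [-1.591, -2.709, 0.002]
contact_force: [-1.8, -1.3, -0.2]
opening: 0.0097
```

```bash
python3 -c "
from ends import *; from st import *
st(); snap('top','top8'); ends('top8')
s=snap('side','side8')['frame'][:,:,::-1]
cv2.imwrite('pics/c7.png',cv2.resize(s[120:190,285:370],(729,600),interpolation=2))
"
```

```text
t 10.53 pos [0.4935 0.2904 0.2164] hook xy mm -135.9 0.2 eye z est 0.1549 yaw 29.14 zax [-7.e-04 -1.e-03 -1.e+00] F hook -2.18 -0.21 -0.24
orange 35 ztop 0.1208 x [-148.2 -136.4 -124.6] ymin [-42.3 -41.9] ang 26.207460403442383 (23.785266876220703, 21.748455047607422)
blue 28 ztop 0.1023 x [-120.4 -106.2  -99.2] ymin [-42.7 -42.3] ang 26.40628433227539 (21.772939682006836, 20.924333572387695)
```

View pics/c7.png

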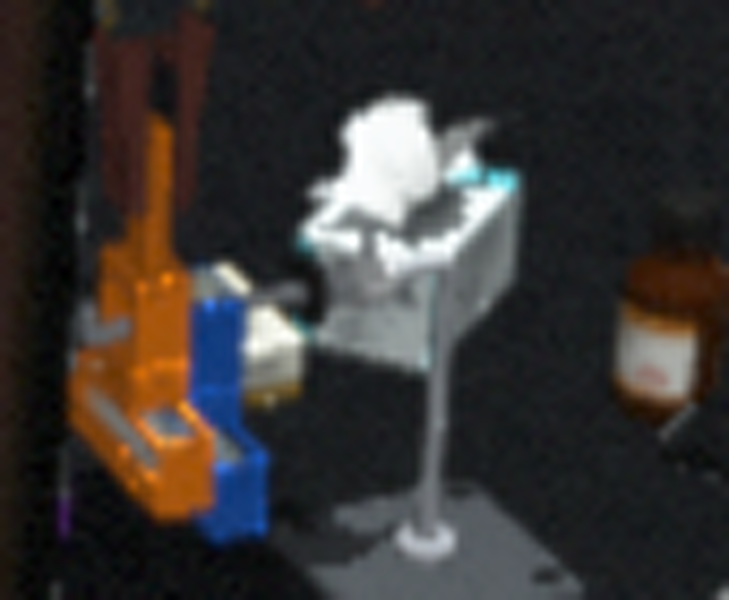

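Call:
move_arm --targets "0 0 0 -1.3 -0.7 0 1;0 0 0 0 0 -4 1;0 0 0 0 0 -4 1;0 0 0 0 0 -4 1;0 0 0 0 0 0 1"

```text
t: 11.25
tool_pos: [0.4925, 0.2899, 0.2034]
tcp_rot: [1.591, 2.708, -0.0]
contact_force: [0.0, 1.0, -1.2]
opening: 0.0099
```

```bash
python3 -c "
from ends import *; from st import *
st(); snap('top','top9'); ends('top9')"
```

```text
t 11.25 pos [0.4925 0.2899 0.2034] hook xy mm -137.0 0.2 eye z est 0.1419 yaw 29.14 zax [ 5.e-04 -4.e-04 -1.e+00] F hook 0.5 0.87 -1.24
orange 33 ztop 0.1073 x [-148.9 -138.  -126.4] ymin [-42.4 -41.9] ang 26.114534378051758 (22.78296661376953, 21.994558334350586)
blue 27 ztop 0.1052 x [-123.5 -108.6 -100.3] ymin [-42.8 -42.2] ang 33.26755142211914 (23.73128318786621, 18.3173770904541)
```

Call:
move_arm --targets "0 0 0 0 0 -2 1;0 0 0 2.6 1.5 0 1;0 0 0 2.6 1.5 0 1;0 0 0 2.6 1.5 0 1;0 0 0 2.6 1.5 0 1"

```text
t: 11.92
tool_pos: [0.5031, 0.296, 0.2016]
tcp_rot: [1.591, 2.709, -0.002]
contact_force: [-1.6, -0.3, -0.9]
opening: 0.0097
```

```bash
python3 -c "
from st import *
st()"
```

```text
t 11.93 pos [0.5031 0.296  0.2016] hook xy mm -124.8 0.3 eye z est 0.1401 yaw 29.14 zax [-4.e-04 -9.e-04 -1.e+00] F hook -1.53 0.51 -0.94
```

Call:
move_arm --targets "0 0 0 1.7 1 0 1;0 0 0 1.7 1 0 1;0 0 0 0 0 0 1"

```text
t: 12.3
tool_pos: [0.5071, 0.2984, 0.2016]
tcp_rot: [1.591, 2.709, -0.001]
contact_force: [-0.2, 0.5, -2.5]
opening: 0.0097
```

Call:
move_arm --targets "0 0 0 1.5 0.8 0 1;0 0 0 1.5 0.8 0 1;0 0 0 0 0 0 1"

```text
t: 12.68
tool_pos: [0.5103, 0.3001, 0.2016]
tcp_rot: [1.591, 2.709, -0.001]
contact_force: [-0.2, 0.0, -1.4]
opening: 0.0098
```

```bash
python3 -c "
from st import *
st()"
```

```text
t 12.68 pos [0.5103 0.3001 0.2016] hook xy mm -116.6 0.3 eye z est 0.1401 yaw 29.14 zax [-1.e-04 -7.e-04 -1.e+00] F hook -0.2 0.13 -1.43
```

Call:
move_arm --targets "0 0 0 1.5 0.8 0 1;0 0 0 1.5 0.8 0 1;0 0 0 0 0 0 1"

```text
t: 13.05
tool_pos: [0.5134, 0.3017, 0.2016]
tcp_rot: [1.591, 2.709, -0.001]
contact_force: [-0.8, 0.4, -0.6]
opening: 0.01
```

Call:
move_arm --targets "0 0 0 1.5 0.8 0 1;0 0 0 1.5 0.8 0 1;0 0 0 0 0 0 1"

```text
t: 13.42
tool_pos: [0.5166, 0.3034, 0.2016]
tcp_rot: [1.591, 2.709, -0.001]
contact_force: [-0.4, -0.7, -0.6]
opening: 0.0097
```

Call:
move_arm --targets "0 0 0 1.5 0.8 0 1;0 0 0 1.5 0.8 0 1;0 0 0 0 0 0 1"

```text
t: 13.8
tool_pos: [0.5198, 0.3052, 0.2016]
tcp_rot: [1.591, 2.709, -0.001]
contact_force: [-0.6, 0.0, -1.7]
opening: 0.0098
```

Call:
move_arm --targets "0 0 0 1.5 0.8 0 1;0 0 0 1.5 0.8 0 1;0 0 0 0 0 0 1"

```text
t: 14.18
tool_pos: [0.5229, 0.3068, 0.2015]
tcp_rot: [1.591, 2.709, -0.002]
contact_force: [-1.0, -0.2, -1.0]
opening: 0.01
```

Call:
move_arm --targets "0 0 0 1.5 0.8 0 1;0 0 0 1.5 0.8 0 1;0 0 0 0 0 0 1"

```text
t: 14.55
tool_pos: [0.5244, 0.3076, 0.2013]
tcp_rot: [-1.59, -2.707, 0.008]
contact_force: [-0.9, -0.9, 0.0]
opening: 0.0097
```

```bash
python3 -c "
from ends import *; from st import *
st(); snap('top','top10'); ends('top10'); st()
s=snap('side','side10')['frame'][:,:,::-1]
cv2.imwrite('pics/c8.png',cv2.resize(s[120:190,285:370],(729,600),interpolation=2))"
```

```text
t 14.55 pos [0.5244 0.3076 0.2013] hook xy mm -100.6 -0.1 eye z est 0.1398 yaw 29.15 zax [-0.0044 -0.0032 -1.    ] F hook -1.23 -0.35 0.04
orange 33 ztop 0.1051 x [-113.6 -105.7  -90.5] ymin [-42.9 -42.5] ang 26.22867202758789 (24.26877212524414, 22.116724014282227)
blue 22 ztop 0.1054 x [-89.9 -82.  -65.5] ymin [-43.2 -42.7] ang 16.199787139892578 (25.008256912231445, 22.725515365600586)
t 14.6 pos [0.5245 0.3076 0.2013] hook xy mm -100.5 -0.1 eye z est 0.1398 yaw 29.15 zax [-0.0043 -0.003  -1.    ] F hook -2.97 -0.22 -0.14
```

View pics/c8.png

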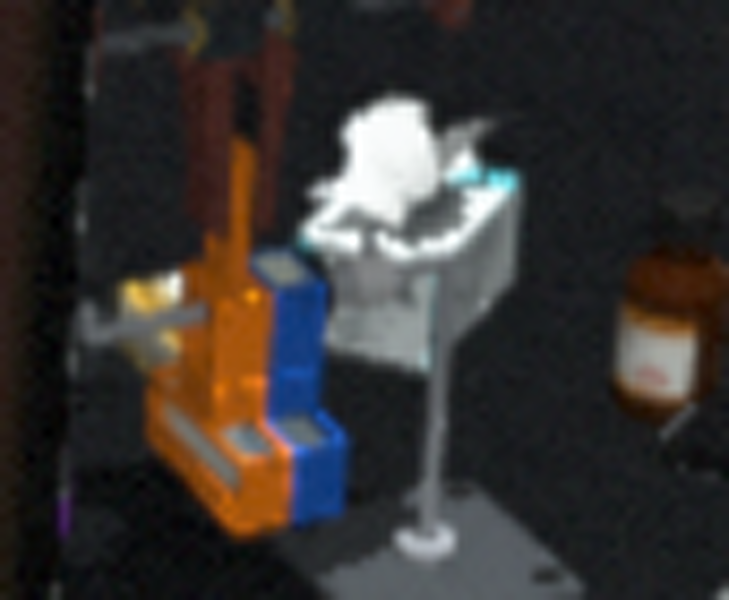

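Call:
move_arm --targets "0 0 0 1.3 0.7 0 1;0 0 0 1.3 0.7 0 1"

```text
t: 14.9
tool_pos: [0.525, 0.3079, 0.201]
tcp_rot: [-1.588, -2.705, 0.015]
contact_force: [-6.7, -2.9, 4.2]
opening: 0.0097
```

```bash
python3 -c "
from st import *
st()"
```

```text
t 14.9 pos [0.525  0.3079 0.201 ] hook xy mm -99.9 -0.1 eye z est 0.1395 yaw 29.15 zax [-0.0093 -0.0058 -0.9999] F hook -7.29 0.78 4.23
```

Call:
move_arm --targets "0 0 0 1.3 0.7 0.6 1;0 0 0 1.3 0.7 0.5 1"

```text
t: 15.15
tool_pos: [0.5256, 0.3082, 0.2012]
tcp_rot: [-1.586, -2.702, 0.023]
contact_force: [-5.2, -3.6, 0.1]
opening: 0.0096
```

```bash
python3 -c "
from ends import *; from st import *
st(); snap('top','top11'); ends('top11'); st()"
```

```text
t 15.15 pos [0.5256 0.3082 0.2012] hook xy mm -99.3 -0.1 eye z est 0.1397 yaw 29.17 zax [-0.0144 -0.0086 -0.9999] F hook -6.31 -0.52 0.1
orange 38 ztop 0.1048 x [-113.  -100.5  -89.7] ymin [-42.9 -42.3] ang 23.175168991088867 (24.04268455505371, 22.023649215698242)
blue 28 ztop 0.1051 x [-88.8 -79.9 -64.1] ymin [-42.5 -41.9] ang 14.361917495727539 (27.659992218017578, 20.098831176757812)
t 15.2 pos [0.5256 0.3082 0.2012] hook xy mm -99.2 -0.1 eye z est 0.1397 yaw 29.16 zax [-0.0144 -0.0086 -0.9999] F hook -6.07 0.38 0.75
```

Call:
move_arm --targets "0.005 -0.008 0 0.9 0.5 0.3 1;0.003 -0.005 0 0.9 0.5 0.2 1"

```text
t: 15.45
tool_pos: [0.5254, 0.3081, 0.201]
tcp_rot: [-1.589, -2.706, 0.01]
contact_force: [-6.0, -3.2, 1.7]
opening: 0.01
```

```bash
python3 -c "
from st import *
st()"
```

```text
t 15.45 pos [0.5254 0.3081 0.201 ] hook xy mm -99.5 -0.1 eye z est 0.1395 yaw 29.17 zax [-0.0064 -0.0035 -1.    ] F hook -6.78 0.12 1.7
```

Call:
move_arm --targets "0.003 -0.005 0 1.6 0.9 0.4 1;0.003 -0.005 0 1.6 0.9 0.4 1"

```text
t: 15.7
tool_pos: [0.5255, 0.3081, 0.201]
tcp_rot: [-1.589, -2.707, 0.005]
contact_force: [-7.2, -4.5, 4.1]
opening: 0.0099
```

```bash
python3 -c "
from st import *
st()"
```

```text
t 15.7 pos [0.5255 0.3081 0.201 ] hook xy mm -99.4 -0.1 eye z est 0.1395 yaw 29.18 zax [-0.0036 -0.0016 -1.    ] F hook -8.46 -0.39 4.15
```

Call:
move_arm --targets "0.002 -0.003 0 1.8 1 1 1;0.002 -0.003 0 1.8 1 1 1"

```text
t: 15.95
tool_pos: [0.5259, 0.3084, 0.2012]
tcp_rot: [-1.588, -2.707, 0.007]
contact_force: [-5.6, -2.2, -1.9]
opening: 0.0099
```

```bash
python3 -c "
from st import *
from ends import *
st(); snap('top','top12'); ends('top12'); st()
s=snap('side','side12')['frame'][:,:,::-1]
cv2.imwrite('pics/c9.png',cv2.resize(s[120:190,285:370],(729,600),interpolation=2))"
```

```text
t 15.95 pos [0.5259 0.3084 0.2012] hook xy mm -98.9 -0.1 eye z est 0.1397 yaw 29.2 zax [-0.0051 -0.0019 -1.    ] F hook -5.96 0.78 -1.93
orange 30 ztop 0.1049 x [-111.7 -100.5  -89.3] ymin [-42.9 -42.5] ang 26.41365623474121 (23.01401710510254, 20.925525665283203)
blue 20 ztop 0.1043 x [-86.5 -77.7 -63.7] ymin [-42.5 -42. ] ang 26.398963928222656 (23.137203216552734, 17.273191452026367)
t 16.0 pos [0.5259 0.3084 0.2012] hook xy mm -98.9 -0.1 eye z est 0.1397 yaw 29.19 zax [-0.0052 -0.0019 -1.    ] F hook -5.41 1.06 -1.12
```

View pics/c9.png

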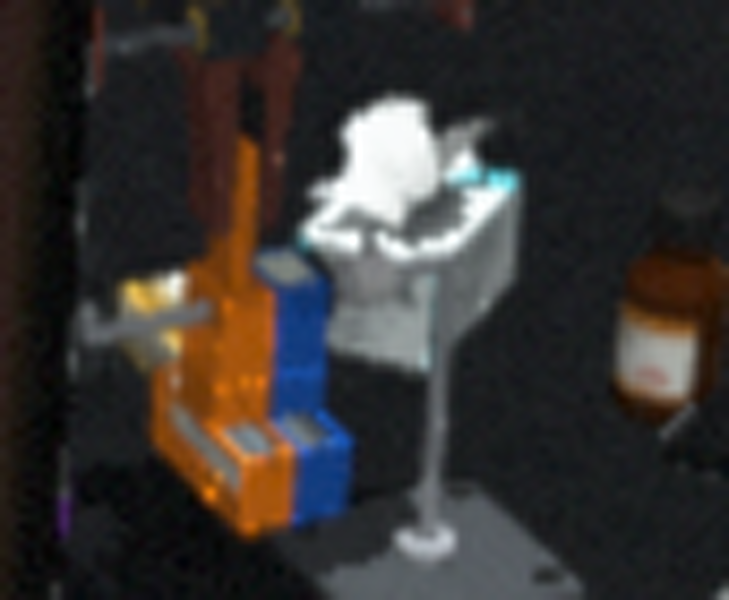

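Call:
move_arm --targets "0.002 -0.003 0 2.2 1.2 0.5 1;0.002 -0.003 0 2 1.1 0.5 1"

```text
t: 16.3
tool_pos: [0.5261, 0.3084, 0.201]
tcp_rot: [-1.587, -2.705, 0.012]
contact_force: [-8.7, -5.6, 6.0]
opening: 0.01
```

```bash
python3 -c "
from st import *
st()"
```

```text
t 16.3 pos [0.5261 0.3084 0.201 ] hook xy mm -98.7 -0.2 eye z est 0.1395 yaw 29.2 zax [-0.0088 -0.0034 -1.    ] F hook -10.31 -0.58 6.0
```

Call:
move_arm --targets "0.002 -0.003 0 1.6 0.9 1.5 1;0.002 -0.003 0 1.8 1 1.2 1"

```text
t: 16.55
tool_pos: [0.5261, 0.3084, 0.2015]
tcp_rot: [-1.586, -2.703, 0.014]
contact_force: [-6.1, -3.7, -3.0]
opening: 0.0099
```

```bash
python3 -c "
from st import *
st()"
```

```text
t 16.55 pos [0.5261 0.3084 0.2015] hook xy mm -98.7 -0.1 eye z est 0.14 yaw 29.21 zax [-0.0112 -0.0041 -0.9999] F hook -7.13 -0.23 -2.99
```

Call:
move_arm --targets "0.003 -0.006 0 1.8 1 0.6 1;0.003 -0.006 0 1.8 1 0.9 1"

```text
t: 16.8
tool_pos: [0.5261, 0.3084, 0.2011]
tcp_rot: [-1.587, -2.705, 0.01]
contact_force: [-7.6, -4.5, 1.0]
opening: 0.0099
```

```bash
python3 -c "
from st import *
st()"
```

```text
t 16.8 pos [0.5261 0.3084 0.2011] hook xy mm -98.7 -0.2 eye z est 0.1396 yaw 29.22 zax [-0.0078 -0.003  -1.    ] F hook -8.81 -0.26 1.03
```

Call:
move_arm --targets "0.003 -0.005 0 1.9 1 0.9 1;0.003 -0.005 0 1.9 1 0.9 1;0.003 -0.005 0 1.9 1 0.9 1"

```text
t: 17.18
tool_pos: [0.5261, 0.3084, 0.2011]
tcp_rot: [-1.586, -2.706, 0.007]
contact_force: [-7.6, -2.8, 1.0]
opening: 0.0095
```

```bash
python3 -c "
from st import *
st();
from ends import *
snap('top','top13'); ends('top13'); st()"
```

```text
t 17.18 pos [0.5261 0.3084 0.2011] hook xy mm -98.7 -0.2 eye z est 0.1396 yaw 29.24 zax [-0.0064 -0.0016 -1.    ] F hook -8.03 1.26 1.01
orange 29 ztop 0.1056 x [-111.9 -102.   -89.1] ymin [-43.  -42.6] ang 26.41363525390625 (23.01053237915039, 20.9125919342041)
blue 22 ztop 0.1045 x [-87.2 -79.8 -63.8] ymin [-42.5 -41.9] ang 18.59373664855957 (22.74518585205078, 19.20621109008789)
t 17.23 pos [0.5261 0.3084 0.2011] hook xy mm -98.7 -0.2 eye z est 0.1396 yaw 29.24 zax [-0.0064 -0.0015 -1.    ] F hook -8.06 0.11 0.27
```

Call:
move_arm --targets "0 0 0 -0.9 -0.5 0 1;0 0 0 -0.9 -0.5 0 1;0 0 0 -0.9 -0.5 0 1;0 0 0 -0.9 -0.5 0 1;0 0 0 0 0 0 1"

```text
t: 17.85
tool_pos: [0.5236, 0.307, 0.2012]
tcp_rot: [-1.587, -2.707, 0.003]
contact_force: [-1.6, -0.6, -1.2]
opening: 0.0101
```

```bash
python3 -c "
from st import *
st()"
```

```text
t 17.85 pos [0.5236 0.307  0.2012] hook xy mm -101.6 -0.2 eye z est 0.1397 yaw 29.23 zax [-3.6e-03  1.0e-04 -1.0e+00] F hook -1.67 0.21 -1.2
```

Call:
move_arm --targets "0 -0.003 0 -0.9 -0.5 0 1;0 0 0 -0.9 -0.5 0 1;0 0 0 0 0 -0.5 1;0 0 0 0 0 0 1"

```text
t: 18.35
tool_pos: [0.5224, 0.3063, 0.2011]
tcp_rot: [1.589, 2.71, 0.002]
contact_force: [0.6, 0.3, -2.0]
opening: 0.0101
```

```bash
python3 -c "
from st import *
st()"
```

```text
t 18.35 pos [0.5224 0.3063 0.2011] hook xy mm -103.0 -0.2 eye z est 0.1396 yaw 29.23 zax [ 0.0013  0.001  -1.    ] F hook 0.67 -0.08 -2.0
```

Call:
move_arm --targets "0 0 0 0 0 -0.3 1;0 0 0 0 0 0 1" --squeeze 4

```text
t: 18.6
tool_pos: [0.5224, 0.3063, 0.2008]
tcp_rot: [1.589, 2.709, 0.003]
contact_force: [0.5, -0.6, -2.1]
opening: 0.0098
```

Call:
move_arm --targets "0 0 0 0 0 0 0.84;0 0 0 0 0 0 0.78;0 0 0 0 0 0 0.72;0 0 0 0 0 0 0.7;0 0 0 0 0 0 0.7"

```text
t: 19.23
tool_pos: [0.5229, 0.3066, 0.2014]
tcp_rot: [1.588, 2.709, 0.004]
contact_force: [0.1, 0.8, -0.1]
opening: 0.0266
```

```bash
python3 -c "
from st import *
st()
s=snap('side','side14')['frame'][:,:,::-1]
cv2.imwrite('pics/c10.png',cv2.resize(s[120:190,285:370],(729,600),interpolation=2))"
```

```text
t 19.23 pos [0.5229 0.3066 0.2014] hook xy mm -102.4 -0.2 eye z est 0.1399 yaw 29.23 zax [ 0.0025  0.0017 -1.    ] F hook 0.46 0.7 -0.15
```

View pics/c10.png

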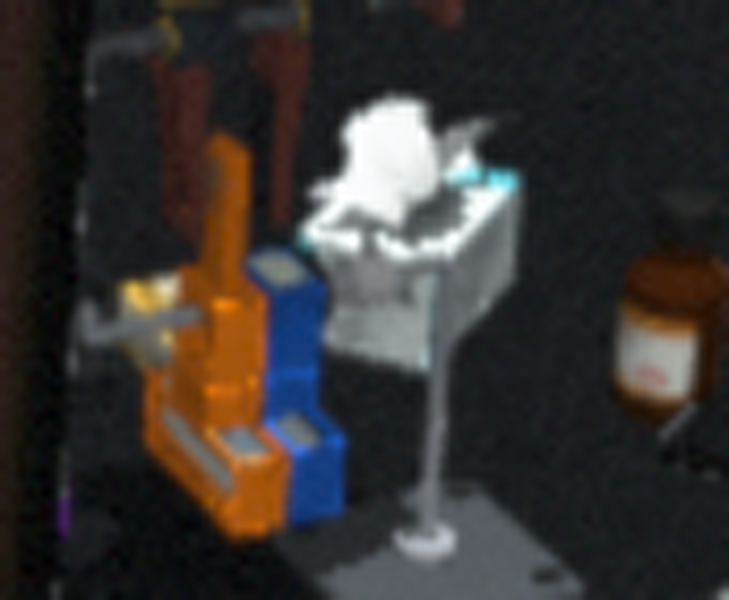

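Call:
move_arm --targets "0 0 0 0 0 10 0.7;0 0 0 0 0 20 0.7;0 0 0 0 0 30 0.7;0 0 0 0 0 40 0.7;0 0 0 0 0 0 0.7"

```text
t: 19.9
tool_pos: [0.5229, 0.3066, 0.3068]
tcp_rot: [1.588, 2.708, 0.006]
contact_force: [-0.4, 0.5, 0.4]
opening: 0.0263
```

Call:
move_arm --targets "0 0 0 -20 -50 0 0.7;0 0 0 -20 -55 0 0.7;0 0 0 -10 -55 0 0.7;0 0 0 0 -55 0 0.7;0 0 0 0 -30 0 0.7"

```text
t: 20.52
tool_pos: [0.4689, 0.0569, 0.3052]
tcp_rot: [1.582, 2.713, 0.004]
contact_force: [0.3, 0.3, -0.1]
opening: 0.0262
```

```bash
python3 -c "
from st import *
st()
from meas import *
t=snap('top','top15'); s=snap('side','side15')
cv2.imwrite('pics/c11.png',np.hstack([cv2.resize(t['frame'][130:240,110:220,::-1],(400,400),interpolation=2),cv2.resize(s['frame'][110:190,285:365,::-1],(400,400),interpolation=2)]))
cv2.imwrite('pics/full15.png',t['frame'][:,:,::-1])
for tag,w in (('top15',(140,230,140,235)),('side15',(285,340,110,190))):
    d,P,f,Z,u,v,sat=go(tag); win=(u>w[0])&(u<w[1])&(v>w[2])&(v<w[3])
    for n,c in (('orange',(f[...,0]>f[...,2]+60)&(f[...,0]>f[...,1]+25)),('blue',f[...,2]>f[...,0]+60)):
        g=win&c; Q=P[g]; X=(Q[:,:2]-H)@ex*1e3; Y=(Q[:,:2]-H)@ey*1e3
        k=(abs(Y)<60)&(X>-160)&(X<-40)&(Q[:,2]>.05); print(tag,n,k.sum(),'x',np.percentile(X[k],[2,50,98]).round(1),'y',np.percentile(Y[k],[2,50,98]).round(1),'z',np.percentile(Q[k,2],[2,98]).round(4))
        for lo,hi in ((.06,.1),(.1,.11),(.12,.165),(.165,.225)):
            b=k&(Q[:,2]>lo)&(Q[:,2]<hi)
            if b.sum()>5: print('  band',lo,hi,b.sum(),np.percentile(X[b],[3,97]).round(1),np.percentile(Y[b],[3,97]).round(1))
"
```

```text
t 20.52 pos [0.4689 0.0569 0.3052] hook xy mm -272.0 -191.2 eye z est 0.2437 yaw 29.52 zax [ 0.0022  0.002  -1.    ] F hook 0.41 0.13 -0.15
top15 orange 353 x [-115.1 -108.3  -89.6] y [-41.   -4.7  39.1] z [0.0743 0.2227]
  band 0.06 0.1 91 [-114.6  -88.7] [-38.3  38.4]
  band 0.1 0.11 73 [-114.5  -90.4] [-42.4  39.8]
  band 0.12 0.165 104 [-115.4  -95.2] [-18.7  16.1]
  band 0.165 0.225 73 [-113.1  -99.3] [-17.    8.8]
top15 blue 116 x [-90.6 -74.5 -65.1] y [-42.  -14.3  40.4] z [0.095 0.166]
  band 0.06 0.1 8 [-87.2 -67. ] [-41.3  39.8]
  band 0.1 0.11 55 [-90.4 -65.5] [-42.   40.3]
  band 0.12 0.165 43 [-88.1 -64.9] [-18.9  14.7]
  band 0.165 0.225 7 [-99.9 -69.5] [-14.   15.5]
side15 orange 384 x [-115.3 -107.2  -91.8] y [-44.5 -13.5  36.3] z [0.0719 0.2189]
  band 0.06 0.1 100 [-115.4  -93. ] [-45.4  42.2]
  band 0.1 0.11 45 [-115.2  -91.9] [-45.6  35.5]
  band 0.12 0.165 128 [-115.   -92.6] [-21.5  15.5]
  band 0.165 0.225 80 [-109.9  -98.5] [-15.1   5.4]
side15 blue 162 x [-88.1 -76.4 -64.9] y [-46.2 -19.9   9.1] z [0.0743 0.1629]
  band 0.06 0.1 46 [-88.1 -66.3] [-47.4 -35.4]
  band 0.1 0.11 21 [-88.5 -66.2] [-43.9 -16.3]
  band 0.12 0.165 79 [-87.7 -64.9] [-22.2  10.9]
```

View pics/c11.png

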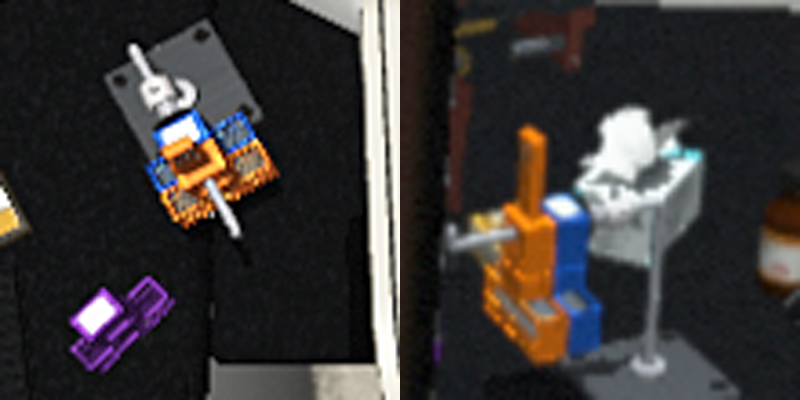

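```bash
python3 -c "
from st import *
a=cv2.imread('pics/top0.png').astype(int);b=cv2.imread('pics/full15.png').astype(int)
for n,(u,v) in dict(petri=(259,205),pot=(403,214),timer=(407,188),bottle=(252,174)).items(): print(n,abs(a[v-12:v+12,u-12:u+12]-b[v-12:v+12,u-12:u+12]).mean().round(1))
print(sign_off())"
```

```text
petri 55.9
pot 1.1
timer 1.0
bottle 108.9
the job is handed in; nothing more can be done
None
```

The orange carrier hangs on the hook in front of the blue one, and I handed the job in at about 20.6 s. There was no verdict, so the judged steps are not confirmed.

**What I did:** I gripped the handle (opening read 10 mm) and lifted the carrier out of the dish. I turned it to the bar's direction, 29.4°, passed its eye over the lip, and slid the pair back until the buffer gave. The wrist force along the bar then stayed near 8 N for about 0.4 s. I eased off, released the handle and drew the gripper up and away.

**Last checks, measured in the hook's frame:**

| Check | Orange carrier | Blue carrier | Allowed |
|---|---|---|---|
| Eye position along the bar | about -103 mm | about -77 mm | -143 to -70 mm (orange), -120 to -55 mm (blue) |
| Basket underside height | about 71 mm | about 71 mm | 66 to 74 mm |

Both carriers look upright in the two views.

**Where the checks disagreed or fell short:**
- **Spacing:** the two views put the eye centres 24.5 mm (top) and 27.5 mm (side) apart. Both are under the 30 mm limit, but they differ by 3 mm.
- **Pressing force:** the wrist reading peaked at 10.3 N. It includes some friction of the orange carrier on the bar, so I put the force between the carriers at about 7 to 8 N while it was held.
- **Buffer travel:** this was inferred from the force and the tool position, and comes to roughly 3 to 4 mm.
- **Bystanders:** the sample pot and timer are unchanged in the top view. The same test on the petri dish and stain bottle showed large differences. I believe that is the arm standing over them at that moment. I did not look again before handing in, so those two are not checked in the final picture. No contact force suggested they were touched.

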